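# Share three boxes evenly on a two-pan balance

## Task

The three beech boxes are to go out as two parcels of nearly the same weight: one of the two boxes on the left-hand pan of the balance is much lighter than the other, which can only be told by feel; stand the lighter one upright on the right-hand pan beside the box already there, setting it down gently. Then slide the poise along its beam until the two pans stand level, and leave the balance at rest and untouched with all three boxes on their pans. Don't tip a box or disturb the dispenser, the glass bowl or the phone stand.

Things in the scene. Friction and masses are not known exactly. Their poses are not given: they have to be found in the camera images.
- scale: the balance's fixed black base, 320 mm wide. Origin on the table under its middle; x points away from its front (the front carries the poise beam), y to the left-hand pan, z up. Pans lie 110 mm left (+y) and right (-y); a thin index post between them rises to z = 178 mm. The poise beam runs along y at x = -150 mm, 55 mm in front of the pans, at z = 85 mm when level; nothing stands above it
- beam (a joint): tilt in rad: 0 = level (pan tops at z = 120 mm), positive = right-hand pan low; stops at -0.12 and 0.12 (pans 13 mm off level). It rests on a stop unless the sides are within some 70 g; in between it settles in about 1 s at a tilt proportional to the difference, 0.02 rad per 5 mm of poise travel. The pans stay horizontal; where on a pan a load stands does not matter
- poise (a joint): travel of the poise along its beam in m: 0 = its left-hand end (no effect; its middle then 85 mm left, +y, of the scale's middle), 0.17 = its right-hand end. Moving it right (scale's -y) loads the right-hand side, by about 2.3 g for each mm. It stays where it is left; pushing it takes about 1 N
- poise_fin (a point): middle of the upright fin of the poise, a plain aluminium rider 60 mm long (scale's y) on the front beam: a block 34 mm deep and 40 mm high, on it a fin 60 mm long, 12 mm thick (scale's x), 42 mm high. The point lies 22 mm below the fin's top, 20 mm above the block, 32 mm above the upper edge of the poise beam; it rises and falls with the tilt
- pan_left_top (a point): centre of the top face of the left-hand pan, a flat steel plate without a rim, 190 mm (scale's x) by 168 mm (scale's y), axes as the scale's. It goes up and down with the beam
- pan_right_top (a point): the same for the right-hand pan
- box_1: closed beech box with a slide lid, 56 mm (its x) by 90 mm (its y) by 65 mm tall, origin at the centre of its underside, z up. It starts on the left-hand pan, in front or behind, side by side with box_2 about 48 mm apart; they look alike: one of these two weighs about 0.24 kg, the other about 0.72 kg
- box_2: closed beech box with a slide lid, 56 mm (its x) by 90 mm (its y) by 65 mm tall, origin at the centre of its underside, z up. It starts on the left-hand pan, see box_1
- box_3: closed beech box with a slide lid, 56 mm (its x) by 90 mm (its y) by 65 mm tall, origin at the centre of its underside, z up. It starts on the right-hand pan, on its rear (+x) half, and weighs about 0.24 kg; the front half is free
- dispenser: white ceramic push dispenser, 76 mm across, 180 mm tall, standing to the right of the balance; origin under its centre. Leave it alone
- bowl: frosted glass bowl, 150 mm across, 65 mm high, standing to the left of the balance; origin under its centre. Leave it alone
- phone_stand: silver aluminium phone stand, 85 by 75 mm, 100 mm high, standing on the table in front of the balance to the left; origin under its centre. Leave it alone
Not all that is in view belongs to the job. What is shaped like the box_3 but purple is not meant. What is shaped like the box_1 but red or yellow is not meant.

How it is judged:
On the way:
1. one of the two boxes from the left-hand pan stands on the right-hand pan beside box_3, let go, the other is on the left-hand pan ((((x of box_1 in the frame of pan_right_top between -0.09 and 0.09 m and y of box_1 in the frame of pan_right_top between -0.08 and 0.08 m and z of box_1 in the frame of pan_right_top between -0.006 and 0.006 m and angle between box_1's own z axis and vertical below 0.1 rad) and (x of box_2 in the frame of pan_left_top between -0.09 and 0.09 m and y of box_2 in the frame of pan_left_top between -0.08 and 0.08 m and z of box_2 in the frame of pan_left_top between -0.006 and 0.006 m and angle between box_2's own z axis and vertical below 0.1 rad)) or ((x of box_2 in the frame of pan_right_top between -0.09 and 0.09 m and y of box_2 in the frame of pan_right_top between -0.08 and 0.08 m and z of box_2 in the frame of pan_right_top between -0.006 and 0.006 m and angle between box_2's own z axis and vertical below 0.1 rad) and (x of box_1 in the frame of pan_left_top between -0.09 and 0.09 m and y of box_1 in the frame of pan_left_top between -0.08 and 0.08 m and z of box_1 in the frame of pan_left_top between -0.006 and 0.006 m and angle between box_1's own z axis and vertical below 0.1 rad))) and x of box_3 in the frame of pan_right_top between -0.09 and 0.09 m and y of box_3 in the frame of pan_right_top between -0.08 and 0.08 m and z of box_3 in the frame of pan_right_top between -0.006 and 0.006 m and angle between box_3's own z axis and vertical below 0.1 rad and contact force between each of box_1, box_2, box_3 and the fingers below 0.05 N), for 0.2 s.
At the end, for the whole second after the job is handed in: The beam is level within 0.025 rad (the two pans within 5.5 mm of the same height) and at rest; box_3 and the lighter of the other two stand upright on the right-hand pan, the heavier one on the left-hand pan, all released (all of step 1 and value of joint beam between -0.025 and 0.025 rad and velocity of joint beam between -0.05 and 0.05 rad/s and linear speed of each of box_1, box_2, box_3 below 0.02 m/s); the robot touches nothing.
It fails at once if a box is tipped (angle between any of box_1, box_2, box_3's own z axis and vertical above 0.5 rad).
It fails at once if a box is dropped (let go more than about 18 mm above what it lands on) or falls off the balance ((linear speed of box_1 above 0.6 m/s and contact force between box_1 and the fingers below 0.05 N) or (linear speed of box_2 above 0.6 m/s and contact force between box_2 and the fingers below 0.05 N) or (linear speed of box_3 above 0.6 m/s and contact force between box_3 and the fingers below 0.05 N)).
It fails at once if the dispenser is moved more than 20 mm or tipped (distance of dispenser from where it was at the start of the episode above 0.02 m or angle between dispenser's own z axis and vertical above 0.35 rad).
It fails at once if the bowl is moved more than 20 mm or tipped (distance of bowl from where it was at the start of the episode above 0.02 m or angle between bowl's own z axis and vertical above 0.35 rad).
It fails at once if the phone stand is moved more than 20 mm or tipped (distance of phone_stand from where it was at the start of the episode above 0.02 m or angle between phone_stand's own z axis and vertical above 0.35 rad).
It also fails if it takes over 72 s, if anything falls off the work surface, if the arm or the gripper's body presses on something with over 40 N, if the wrist force passes 120 N, or if a joint passes its speed limit or range.

## Robot

A 7-joint arm with a two-finger parallel gripper is mounted at the origin on the work surface. World frame = base frame: x ahead of the robot, y to its left, z up, the work surface at z = 0. Lengths are in m, angles in rad, forces in N, time in s.
With the tool pointing down it reaches from about 0.35 to 0.9 m from the base axis. Payload 8.1 kg.
Tool frame: the origin (TCP) lies midway between the tips of the shut fingers; the grasp point (between the pads) lies 19 mm behind it (robot.hold_point_z is the distance from the TCP to the grasp point, in m); z points along the fingers, y is the line along which they close (so a half turn about z gives the same grasp; the last joint's range is limited). The gripper opens to 85 mm and grips with 20 to 120 N. Pads are 22 mm wide; open, the fingers measure 114 mm over their backs; the gripper's body (76 mm by 85 mm) begins 54 mm behind the grasp point. The pads swing forward as they close: fully open they stand 13 mm farther back than shut.
Start: joints at [1.243, 0.434, 0.025, 1.573, -0.012, 1.134, -0.075], TCP at [0.139, -0.609, 0.231] pointing down, gripper open.
Joint ranges: [-2.62, 2.62], [-0.44, 2.09], [-1.27, 1.32], [0.08, 2.57], [-1.32, 4.46], [0.12, 2], [-2.74, 2.74]. Speed limits (rad/s): [2.22, 2.22, 3.01, 3.01, 3.14, 3.14, 3.14].

## Interface

Orientations are given as [roll, pitch, yaw] about the fixed x, y, z axes, in that order (R = Rz(yaw) Ry(pitch) Rx(roll)).
In Python, from workcell import robot gives the robot as it stands.
- The arm moves only by the tool drive_tool, never from a script. Its argument "plan" is one flat list of numbers, 7 for each row, row after row: the shift along the tool's x, y, z in cm, then the turn, a rotation vector about the tool's x, y, z in degrees, then the finger opening in cm, from 0 to 8.54. A call has 1 to 5 rows; each row shifts and turns the commanded pose from where the row before left it, along the tool's axes as they then stand; what a row does not reach is not made up. A row lasts 1/12 s, in which the tool goes at most 41.7 mm and 7.16 degrees, less where a joint would pass 70% of its speed; a pose out of reach is approached as far as the arm can. A call is refused whole if a number of a shift passes 4.17 or a number of a turn 7.16, either way. A call with a gripper value outside its range is refused whole. The fingers move at their own pace and stop on an object; "force" is the grip in N (left out, the last holds). Time passes only in rows, so rows that do not move let the fingers close. It gives the time, the measured TCP pose, the force, the opening and the grip force at its end, in the units of the state.
- robot.observe(): the state, without advancing time (a new reading comes with each control period).
- robot.grab_frame(name): name is "scene" or "top"; returns the picture (420x560x3 uint8, red, green, blue); there is no depth.
- robot.camera_params(name): a dict with "mtx" (3x3 intrinsics, pixels), "k1" (the pictures are not rectified: a ray, as slopes to the right and down, at radius r is drawn at 1 + k1 r^2 times it, then the intrinsics apply), "R" (3x3) and "t" (3): a world point X has camera coordinates R X + t. Camera axes: x right, y down, z forward; pixel columns grow to the right and rows downward; lengths in m; the calibration is good to about 2 mm. A picture is of the moment at which its call begins. camera_params takes no time and is no camera call.
- robot.sign_off(): hands the job in; it is judged then, once.
The state is a dict: "t": time; "joint_positions": joint angles; "qvel": joint speeds; "tau": joint torques, N m; "tcp_pos": TCP position; "tcp_rot": TCP orientation; "contact_force": force on the tool from outside, world axes, zero at the start; "ft_torque": the same for the moment, N m; "width": finger opening in m; "grip_force": force on a finger pad.
Only numpy, scipy, OpenCV 4.12 (cv2) and the standard library are available. Lean on these libraries where they do the work, as an engineer would, in place of code of your own. Each camera call takes 0.05 s, during which the arm holds its last target. There are 200 camera calls.

## Working session

There is one attempt and no reset: what is moved stays moved. The work goes in short steps, Python scripts to look and compute and a tool call to move; the robot and the scene stay as the last step left them, time stands still between calls to the robot, and variables do not carry over. Pictures are saved under pics/ and viewed, at most 10 in all, crops included, and the job is handed in when it is done.

Besides the shell and the picture viewer there is one more tool, called after "Request:" as name(argument=value, ...) on one line, values as JSON. drive_tool: Moves the arm, as the interface text tells. Its arguments: {"type":"object","properties":{"plan":{"type":"array","items":{"type":"number"}},"force":{"type":"number"}},"required":["plan"]}

```bash
mkdir -p pics
python3 - <<'E'
from workcell import robot
import cv2,numpy as np
for n in("scene","top"):
    im=robot.grab_frame(n); cv2.imwrite(f"pics/{n}0.png",im[:,:,::-1])
    p=robot.camera_params(n); print(n,{k:np.round(v,4).tolist() for k,v in p.items()})
print({k:np.round(v,3).tolist() for k,v in robot.observe().items()}, robot.hold_point_z)
E
```

```text
scene {'mtx': [[424.1801, 0.0, 275.2571], [0.0, 424.1801, 207.2686], [0.0, 0.0, 1.0]], 'k1': -0.0879, 'R': [[-0.8181, 0.5748, 0.0202], [0.3468, 0.5209, -0.78], [-0.4588, -0.6311, -0.6255]], 't': [0.4433, -0.1207, 1.4346]}
top {'mtx': [[497.3807, 0.0, 280.8846], [0.0, 497.3807, 207.0693], [0.0, 0.0, 1.0]], 'k1': -0.1577, 'R': [[-0.0163, -0.9998, 0.008], [-0.9899, 0.015, -0.1412], [0.1411, -0.0103, -0.9899]], 't': [0.0179, 0.5968, 1.417]}
{'t': 0.1, 'joint_positions': [1.243, 0.435, 0.025, 1.574, -0.012, 1.134, -0.075], 'qvel': [0.0, -0.001, 0.0, -0.003, -0.001, -0.001, -0.0], 'tau': [0.003, -67.175, 1.028, -31.69, 0.016, 0.007, 0.0], 'tcp_pos': [0.139, -0.609, 0.231], 'tcp_rot': [-3.14, 0.0, 0.225], 'contact_force': [0.534, -1.06, 0.291], 'ft_torque': [0.045, -0.04, -0.01], 'grip_force': 0.0, 'width': 0.085} 0.0187
```

View pics/scene0.png

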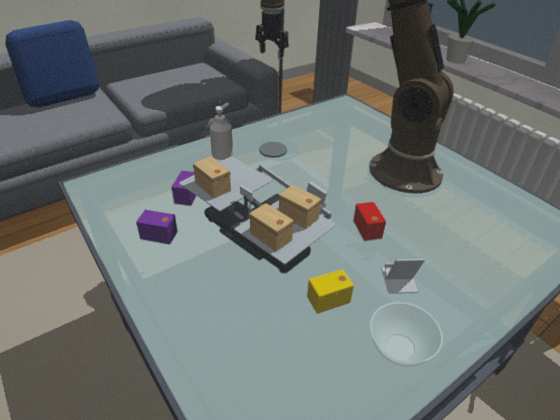

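View pics/top0.png

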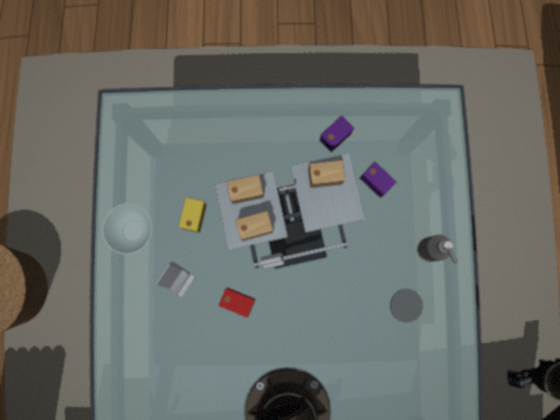

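The top view shows the beech boxes at (246,188) and (254,225) on the left pan and (326,173) on the right pan, with the poise near (271,261). The possible confusions are red (237,302), yellow (192,214), purple (337,133) and purple (378,179), and I rule these out by colour. Next I'll take a close crop of each view.

Run:
```python
import cv2
a=cv2.imread("pics/top0.png")[145:280,205:375]; b=cv2.imread("pics/scene0.png")[145:275,175:345]
cv2.imwrite("pics/ct.png",cv2.resize(a,None,fx=4.4,fy=4.4,interpolation=cv2.INTER_CUBIC))
cv2.imwrite("pics/cs.png",cv2.resize(b,None,fx=4.5,fy=4.5,interpolation=cv2.INTER_CUBIC))
```

```text
(no output)
```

View pics/ct.png

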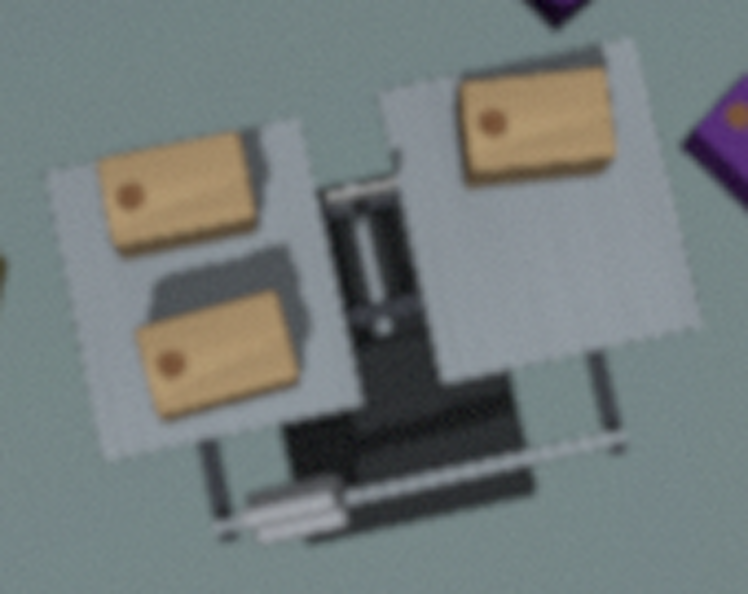

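View pics/cs.png

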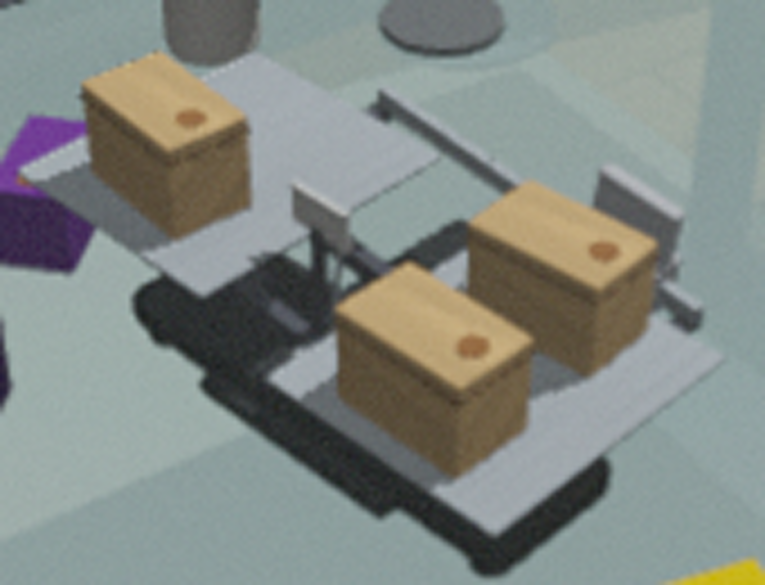

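The crops show that the left pan is low, with two beech boxes on it, one in front and one behind. box_3 is on the rear half of the right pan, and the poise is at its left end with the fin at about (643,205) in the scene crop. Next I'll triangulate the corners.

```bash
cat > h.py <<'E'
from workcell import robot
import cv2,numpy as np
def cam(n):
    p=robot.camera_params(n); return p['mtx'],np.array([p['k1'],0,0,0,0.]),np.array(p['R']),np.array(p['t'])
def norm(n,uv):
    K,d,R,t=cam(n); return cv2.undistortPointsIter(np.array(uv,float).reshape(-1,1,2),K,d,None,None,(3,50,1e-9))[:,0]
def P(n):
    K,d,R,t=cam(n); return np.c_[R,t]
def tri(a,b):
    X=cv2.triangulatePoints(P("top"),P("scene"),norm("top",a).T,norm("scene",b).T); return (X[:3]/X[3]).T
def proj(n,X):
    K,d,R,t=cam(n); return cv2.projectPoints(np.array(X,float).reshape(-1,1,3),cv2.Rodrigues(R)[0],t,K,d)[0][:,0]
def onz(n,uv,z):
    K,d,R,t=cam(n); r=np.c_[norm(n,uv),np.ones(len(uv))]@R; c=-R.T@t; return c+r*((z-c[2])/r[:,2])[:,None]
E
python3 - <<'E'
from h import *
np.set_printoptions(precision=4,suppress=True)
T=lambda L:np.array(L)/4.4+[205,145]
S=lambda L:np.array(L)/4.5+[175,145]
d={'F':([(137,328),(275,291),(297,372),(160,410)],[(600,290),(470,225),(533,182),(655,240)]),
'R':([(98,158),(238,132),(255,215),(118,247)],[(460,390),(337,312),(408,263),(532,340)]),
'B3':([(460,82),(605,67),(614,158),(468,175)],[(172,158),(85,90),(158,53),(247,122)]),
'PL':([(48,172),(300,122),(108,458)],[(495,533),(268,375),(720,355)]),
'PR':([(380,92),(632,40),(700,325),(443,380)],[(205,297),(20,177),(255,55),(438,157)])}
for k,(a,b) in d.items():
    X=tri(T(a),S(b)); print(k);print(X); print('c',X.mean(0),'yaw',np.degrees(np.arctan2(*(X[0]-X[1])[[0,1]]*[-1,1])) )
    print('sides',np.linalg.norm(np.diff(X,axis=0),axis=1))
E
```

```text
F
[[0.5457 0.1311 0.1692]
 [0.5678 0.0466 0.1676]
 [0.5172 0.0346 0.1693]
 [0.4959 0.1169 0.1717]]
c [0.5316 0.0823 0.1694] yaw 14.649445199747767
sides [0.0874 0.052  0.085 ]
R
[[0.6512 0.1544 0.1694]
 [0.667  0.0681 0.1665]
 [0.6152 0.0577 0.169 ]
 [0.5968 0.142  0.1667]]
c [0.6325 0.1055 0.1679] yaw 10.368183899051104
sides [0.0878 0.053  0.0863]
B3
[[ 0.6892 -0.0668  0.1932]
 [ 0.6976 -0.1556  0.1923]
 [ 0.6436 -0.1605  0.1952]
 [ 0.6348 -0.0722  0.1927]]
c [ 0.6663 -0.1138  0.1934] yaw 5.451395956379034
sides [0.0892 0.0544 0.0888]
PL
[[0.6554 0.193  0.1049]
 [0.6869 0.0294 0.1043]
 [0.4718 0.1542 0.105 ]]
c [0.6047 0.1256 0.1047] yaw 10.887725170260802
sides [0.1666 0.2487]
PR
[[ 0.6983 -0.0205  0.1307]
 [ 0.7321 -0.1837  0.1274]
 [ 0.5477 -0.2196  0.1302]
 [ 0.5156 -0.0569  0.1319]]
c [ 0.6234 -0.1202  0.13  ] yaw 11.701756787558358
sides [0.1666 0.1879 0.1658]
```

```bash
cat > pl.py <<'E'
import sys,math
from h import *
from scipy.spatial.transform import Rotation as Ro
# usage: pl.py n width x y z yawdeg  -> rows from the present pose
def rows(n,w,x,y,z,yaw,start=None):
    s=robot.observe(); p=np.array(s['tcp_pos']); R=Ro.from_euler('xyz',s['tcp_rot'])
    if start: p=np.array(start[:3]);R=Ro.from_euler('xyz',[math.pi,0,math.radians(start[3])])
    G=Ro.from_euler('xyz',[math.pi,0,math.radians(yaw)]); rv=(R.inv()*G).as_rotvec()/n
    d=(np.array([x,y,z])-p)/n
    for i in range(n):
        sh=R.inv().apply(d)*100; print(*np.round(sh,2),*np.round(np.degrees(rv),2),w,sep=', ',end=',\n' if (i+1)%5 else '\n\n')
        R=R*Ro.from_rotvec(rv)
if __name__=="__main__":
    a=[float(v) for v in sys.argv[1:]]; rows(int(a[0]),*a[1:6],start=a[6:] or None)
E
python3 pl.py 22 8.5 0.5316 0.0823 0.28 104.6
python3 - <<'E'
from h import *
print(onz("top",[(440,243)],0.17),onz("top",[(127,228)],0.03),onz("top",[(175,278)],0.06))
E
```

```text
2.44, -2.67, -0.22, -0.0, -0.0, -4.17, 8.5,
2.63, -2.48, -0.22, -0.0, -0.0, -4.17, 8.5,
2.8, -2.28, -0.22, -0.0, -0.0, -4.17, 8.5,
2.96, -2.07, -0.22, -0.0, -0.0, -4.17, 8.5,
3.1, -1.85, -0.22, -0.0, -0.0, -4.17, 8.5

3.23, -1.62, -0.22, -0.0, -0.0, -4.17, 8.5,
3.34, -1.38, -0.22, -0.0, -0.0, -4.17, 8.5,
3.43, -1.14, -0.22, -0.0, -0.0, -4.17, 8.5,
3.5, -0.89, -0.22, -0.0, -0.0, -4.17, 8.5,
3.56, -0.63, -0.22, -0.0, -0.0, -4.17, 8.5

3.59, -0.37, -0.22, -0.0, -0.0, -4.17, 8.5,
3.61, -0.11, -0.22, -0.0, -0.0, -4.17, 8.5,
3.61, 0.16, -0.22, -0.0, -0.0, -4.17, 8.5,
3.59, 0.42, -0.22, -0.0, -0.0, -4.17, 8.5,
3.55, 0.68, -0.22, -0.0, -0.0, -4.17, 8.5

3.49, 0.94, -0.22, -0.0, -0.0, -4.17, 8.5,
3.41, 1.19, -0.22, -0.0, -0.0, -4.17, 8.5,
3.32, 1.43, -0.22, -0.0, -0.0, -4.17, 8.5,
3.2, 1.67, -0.22, -0.0, -0.0, -4.17, 8.5,
3.07, 1.9, -0.22, -0.0, -0.0, -4.17, 8.5

2.93, 2.12, -0.22, -0.0, -0.0, -4.17, 8.5,
2.77, 2.32, -0.22, -0.0, -0.0, -4.17, 8.5,
[[ 0.47430606 -0.41837699  0.17      ]] [[0.54271951 0.46805926 0.03      ]] [[0.39385481 0.31535516 0.06      ]]
```

Heights and sizes agree with the text to within 3 mm, and the reach is fine, so I'll start moving.

Request:
drive_tool(plan=[2.4,-2.7,-0.5,0,0,-4.2,8.5,2.6,-2.5,-0.5,0,0,-4.2,8.5,2.8,-2.3,-0.5,0,0,-4.2,8.5,3.0,-2.1,-0.5,0,0,-4.2,8.5,3.1,-1.9,-0.5,0,0,-4.2,8.5], force=40)

```text
t: 0.52
tcp_pos: [0.228, -0.449, 0.2562]
tcp_rot: [-3.141, 0.0, 0.595]
contact_force: [0.4, -0.8, 0.5]
width: 0.0851
grip_force: 0.0
```

Request:
drive_tool(plan=[3.2,-1.6,-0.5,0,0,-4.2,8.5,3.3,-1.4,-0.5,0,0,-4.2,8.5,3.4,-1.1,-0.5,0,0,-4.2,8.5,3.5,-0.9,-0.5,0,0,-4.2,8.5,3.6,-0.6,-0.5,0,0,-4.2,8.5])

```text
t: 0.93
tcp_pos: [0.3162, -0.2923, 0.2814]
tcp_rot: [-3.141, 0.0, 0.961]
contact_force: [0.4, -0.7, -0.3]
width: 0.0851
grip_force: 0.0
```

Request:
drive_tool(plan=[3.6,-0.4,0,0,0,-4.2,8.5,3.6,-0.1,0,0,0,-4.2,8.5,3.6,0.2,0,0,0,-4.2,8.5,3.6,0.4,0,0,0,-4.2,8.5,3.5,0.7,0,0,0,-4.2,8.5])

```text
t: 1.35
tcp_pos: [0.4045, -0.1351, 0.2813]
tcp_rot: [3.142, 0.0, 1.328]
contact_force: [0.7, -0.0, -0.9]
width: 0.0848
grip_force: 0.0
```

```bash
python3 pl.py 8 8.5 0.5316 0.0823 0.26 104.6; python3 -c "
from h import *
print(robot.observe()['joint_positions'])"
```

```text
3.02, 0.89, 0.27, -0.0, 0.0, -3.57, 8.5,
2.96, 1.07, 0.27, -0.0, 0.0, -3.57, 8.5,
2.89, 1.26, 0.27, -0.0, 0.0, -3.57, 8.5,
2.8, 1.43, 0.27, -0.0, 0.0, -3.57, 8.5,
2.71, 1.61, 0.27, -0.0, 0.0, -3.57, 8.5

2.6, 1.77, 0.27, -0.0, 0.0, -3.57, 8.5,
2.49, 1.93, 0.27, -0.0, 0.0, -3.57, 8.5,
2.36, 2.08, 0.27, -0.0, 0.0, -3.57, 8.5,
[ 0.66547368  0.10279589 -0.50441654  1.91262313  0.05492046  1.13948612
 -0.10268801]
```

Request:
drive_tool(plan=[3.0,0.9,0,0,0,-3.6,8.5,3.0,1.1,0,0,0,-3.6,8.5,2.9,1.3,0.2,0,0,-3.6,8.5,2.8,1.4,0.2,0,0,-3.6,8.5,2.7,1.6,0.2,0,0,-3.6,8.5])

```text
t: 1.77
tcp_pos: [0.4848, 0.0002, 0.2751]
tcp_rot: [-3.141, 0.0, 1.641]
contact_force: [0.6, -0.5, 0.3]
width: 0.0853
grip_force: 0.0
```

Request:
drive_tool(plan=[2.6,1.8,0.2,0,0,-3.6,8.5,2.5,1.9,0.3,0,0,-3.6,8.5,2.4,2.1,0.3,0,0,-3.6,8.5,0,0,0,0,0,0,8.5,0,0,0,0,0,0,8.5])

```text
t: 2.18
tcp_pos: [0.5321, 0.0828, 0.2665]
tcp_rot: [-3.14, -0.001, 1.83]
contact_force: [-0.8, -0.0, 0.4]
width: 0.0849
grip_force: 0.0
```

```bash
python3 pl.py 8 8.5 0.5316 0.0823 0.125 104.6|head -3
python3 - <<'E'
from h import *
im=robot.grab_frame("scene"); cv2.imwrite("pics/s1.png",cv2.resize(im[:,:,::-1][100:280,170:400],None,fx=3.3,fy=3.3))
print(robot.observe()['tcp_pos'],robot.observe()['contact_force'],robot.observe()['joint_positions'])
E
```

```text
-0.01, -0.01, 1.77, -0.01, -0.01, 0.03, 8.5,
-0.01, -0.01, 1.77, -0.01, -0.01, 0.03, 8.5,
-0.01, -0.01, 1.77, -0.01, -0.01, 0.03, 8.5,
[0.53191547 0.0812014  0.2666619 ] [ 0.3422687  -0.02734188  0.42250983] [ 0.27265705  0.34973421 -0.69226684  1.69008204  0.23737595  1.18912379
 -0.22238044]
```

View pics/s1.png

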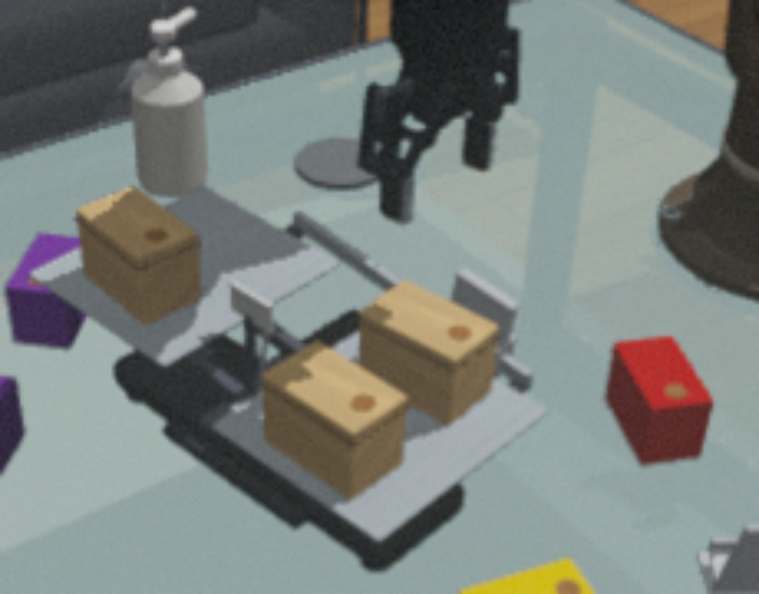

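The gripper straddles the front box with the fingers in front of and behind it, and everything else is undisturbed. I'll go down.

Request:
drive_tool(plan=[0,0,2,0,0,0,8.5,0,0,2,0,0,0,8.5,0,0,2,0,0,0,8.5,0,0,2,0,0,0,8.5,0,0,2,0,0,0,8.5])

```text
t: 2.65
tcp_pos: [0.5318, 0.079, 0.1666]
tcp_rot: [-3.141, 0.001, 1.824]
contact_force: [-0.2, -0.1, 0.2]
width: 0.0849
grip_force: 0.0
```

Request:
drive_tool(plan=[0,0,1.4,0,0,0,8.5,0,0,1.3,0,0,0,8.5,0,0,1.2,0,0,0,8.5,0,0,0,0,0,0,8.5,0,0,0,0,0,0,8.5])

```text
t: 3.07
tcp_pos: [0.5318, 0.08, 0.1281]
tcp_rot: [-3.141, 0.0, 1.826]
contact_force: [0.9, -0.3, 0.2]
width: 0.0851
grip_force: 0.0
```

Request:
drive_tool(plan=[0,0,0,0,0,0,6.5,0,0,0,0,0,0,6,0,0,0,0,0,0,5,0,0,0,0,0,0,5,0,0,0,0,0,0,5], force=40)

```text
t: 3.48
tcp_pos: [0.5327, 0.0809, 0.129]
tcp_rot: [3.14, 0.0, 1.827]
contact_force: [-0.2, -1.2, 4.9]
width: 0.056
grip_force: 43.8
```

Request:
drive_tool(plan=[0,0,0,0,0,0,5,0,0,0,0,0,0,5,0,0,-0.3,0,0,0,5,0,0,-0.3,0,0,0,5,0,0,-0.4,0,0,0,5])

```text
t: 3.9
tcp_pos: [0.5317, 0.0809, 0.1381]
tcp_rot: [-3.14, -0.0, 1.827]
contact_force: [0.1, 0.3, -2.4]
width: 0.0557
grip_force: 43.1
```

Request:
drive_tool(plan=[0,0,-0.5,0,0,0,5,0,0,-0.5,0,0,0,5,0,0,0,0,0,0,5,0,0,0,0,0,0,5,0,0,0,0,0,0,5])

```text
t: 4.32
tcp_pos: [0.5321, 0.0808, 0.1482]
tcp_rot: [-3.141, 0.0, 1.827]
contact_force: [0.2, 0.5, -2.5]
width: 0.0557
grip_force: 43.1
```

The wrist force reads 2.5 N with the box lifted 20 mm, so the front box is the light one (about 0.25 kg). I'll lift it over the post and across.

```bash
python3 pl.py 8 5 0.5695 -0.131 0.23 101.5 0.532 0.081 0.23 104.7
```

```text
-2.68, -0.22, -0.0, -0.0, -0.0, 0.4, 5.0,
-2.68, -0.2, -0.0, -0.0, -0.0, 0.4, 5.0,
-2.69, -0.18, -0.0, -0.0, -0.0, 0.4, 5.0,
-2.69, -0.16, -0.0, -0.0, -0.0, 0.4, 5.0,
-2.69, -0.14, -0.0, -0.0, -0.0, 0.4, 5.0

-2.69, -0.13, -0.0, -0.0, -0.0, 0.4, 5.0,
-2.69, -0.11, -0.0, -0.0, -0.0, 0.4, 5.0,
-2.69, -0.09, -0.0, -0.0, -0.0, 0.4, 5.0,
```

Request:
drive_tool(plan=[0,0,-1.2,0,0,0,5,0,0,-2,0,0,0,5,0,0,-2,0,0,0,5,0,0,-2,0,0,0,5,0,0,-1,0,0,0,5])

```text
t: 4.73
tcp_pos: [0.533, 0.0815, 0.2332]
tcp_rot: [3.139, 0.0, 1.827]
contact_force: [1.2, 0.0, -2.0]
width: 0.0558
grip_force: 43.2
```

Request:
drive_tool(plan=[-1.5,-0.2,0,0,0,0.4,5,-2.4,-0.2,0,0,0,0.4,5,-2.7,-0.2,0,0,0,0.4,5,-2.7,-0.2,0,0,0,0.4,5,-2.7,-0.1,0,0,0,0.4,5])

```text
t: 5.15
tcp_pos: [0.5516, -0.0399, 0.2297]
tcp_rot: [-3.14, 0.0, 1.791]
contact_force: [0.7, 0.0, -1.8]
width: 0.0559
grip_force: 43.2
```

Request:
drive_tool(plan=[-2.7,-0.1,0,0,0,0.4,5,-2.7,-0.1,0,0,0,0.4,5,-2.4,-0.1,0,0,0,0.4,5,-1.5,0,0,0,0,0,5,0,0,0,0,0,0,5])

```text
t: 5.57
tcp_pos: [0.5684, -0.1345, 0.2292]
tcp_rot: [-3.14, 0.001, 1.765]
contact_force: [0.3, -0.9, -1.4]
width: 0.0552
grip_force: 43.2
```

```bash
python3 pl.py 1 5 0.5695 -0.131 0.17 101.5
python3 - <<'E'
from h import *
im=robot.grab_frame("scene"); cv2.imwrite("pics/s2.png",cv2.resize(im[:,:,::-1][100:280,160:370],None,fx=3.3,fy=3.3))
E
```

```text
0.33, 0.19, 5.92, -0.1, 0.08, -0.35, 5.0,
```

View pics/s2.png

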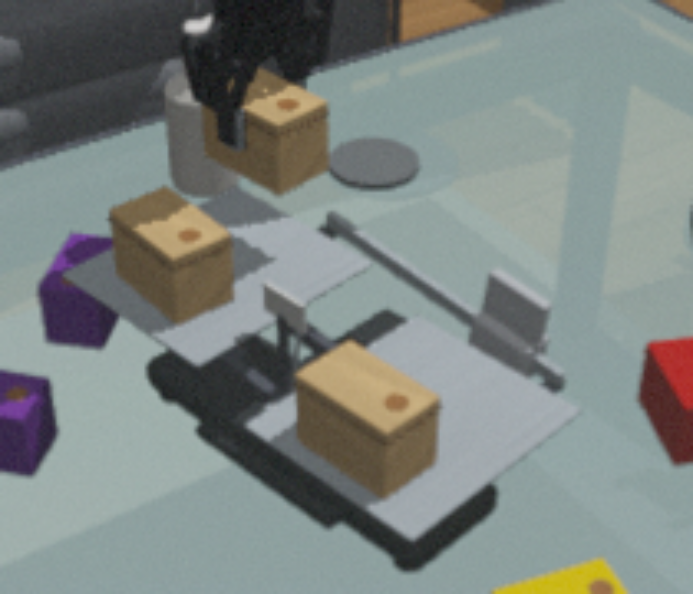

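The held box hangs over the right pan, in front of box_3, and the left pan still rests low. I'll lower it.

Request:
drive_tool(plan=[0.1,0.1,1.3,0,0,0,5,0.1,0.1,1.5,0,0,0,5,0,0,1.5,0,0,0,5,0,0,1.2,0,0,0,5,0,0,0.9,0,0,0,5])

```text
t: 6.03
tcp_pos: [0.5697, -0.1258, 0.165]
tcp_rot: [-3.14, -0.001, 1.773]
contact_force: [0.3, -0.1, -2.1]
width: 0.0554
grip_force: 43.3
```

Request:
drive_tool(plan=[0,0,0.3,0,0,0,5,0,0,0.2,0,0,0,5,0,0,0.2,0,0,0,5,0,0,0,0,0,0,5,0,0,0,0,0,0,5])

```text
t: 6.45
tcp_pos: [0.5706, -0.1269, 0.1598]
tcp_rot: [3.141, 0.0, 1.771]
contact_force: [0.4, 0.2, -2.7]
width: 0.0556
grip_force: 43.3
```

Request:
drive_tool(plan=[0,0,0.1,0,0,0,5,0,0,0.1,0,0,0,5,0,0,0,0,0,0,5,0,0,0,0,0,0,5])

```text
t: 6.78
tcp_pos: [0.5703, -0.127, 0.1574]
tcp_rot: [3.142, 0.0, 1.771]
contact_force: [-0.2, 0.5, -1.5]
width: 0.0555
grip_force: 43.3
```

Request:
drive_tool(plan=[0,0,0.1,0,0,0,5,0,0,0,0,0,0,5,0,0,0,0,0,0,5])

```text
t: 7.03
tcp_pos: [0.5704, -0.127, 0.1564]
tcp_rot: [3.141, 0.0, 1.771]
contact_force: [0.1, -0.1, -1.2]
width: 0.0556
grip_force: 43.5
```

Request:
drive_tool(plan=[0,0,0.1,0,0,0,5,0,0,0,0,0,0,5,0,0,0,0,0,0,5])

```text
t: 7.28
tcp_pos: [0.5705, -0.1271, 0.1555]
tcp_rot: [3.141, 0.0, 1.771]
contact_force: [-0.1, -0.2, 1.3]
width: 0.0553
grip_force: 43.6
```

Request:
drive_tool(plan=[0,0,0.1,0,0,0,5,0,0,0,0,0,0,5,0,0,0,0,0,0,5])

```text
t: 7.53
tcp_pos: [0.5705, -0.1272, 0.1544]
tcp_rot: [3.141, 0.0, 1.771]
contact_force: [0.3, -1.2, 1.8]
width: 0.0557
grip_force: 43.6
```

The pan now carries the box (+1.8 N), so I'll release and rise.

Request:
drive_tool(plan=[0,0,0,0,0,0,6,0,0,0,0,0,0,6.6,0,0,0,0,0,0,7.2,0,0,0,0,0,0,7.2,0,0,0,0,0,0,7.2])

```text
t: 7.95
tcp_pos: [0.5703, -0.1269, 0.1543]
tcp_rot: [-3.142, -0.0, 1.771]
contact_force: [-0.8, -0.2, 0.3]
width: 0.072
grip_force: 0.0
```

Request:
drive_tool(plan=[0,0,-0.5,0,0,0,7.2,0,0,-1.5,0,0,0,7.2,0,0,-2,0,0,0,7.2,0,0,-3,0,0,0,7.2,0,0,-3,0,0,0,7.2])

```text
t: 8.37
tcp_pos: [0.5697, -0.1268, 0.2553]
tcp_rot: [-3.14, -0.001, 1.771]
contact_force: [0.8, -0.1, 0.5]
width: 0.0717
grip_force: 0.0
```

```bash
python3 pl.py 14 8.2 0.4375 0.039 0.26 11.5;python3 - <<'E'
from h import *
im=robot.grab_frame("top"); cv2.imwrite("pics/t3.png",cv2.resize(im[:,:,::-1][145:280,205:375],None,fx=4.4,fy=4.4,interpolation=2))
E
```

```text
1.35, -0.69, -0.03, -0.01, 0.0, 6.43, 8.2,
1.26, -0.84, -0.03, -0.01, 0.0, 6.43, 8.2,
1.16, -0.97, -0.03, -0.01, 0.0, 6.43, 8.2,
1.05, -1.1, -0.03, -0.01, 0.0, 6.43, 8.2,
0.92, -1.21, -0.03, -0.01, 0.0, 6.43, 8.2

0.78, -1.3, -0.03, -0.01, 0.0, 6.43, 8.2,
0.62, -1.38, -0.03, -0.01, 0.0, 6.43, 8.2,
0.47, -1.44, -0.03, -0.01, 0.0, 6.43, 8.2,
0.3, -1.48, -0.03, -0.01, 0.0, 6.43, 8.2,
0.13, -1.51, -0.03, -0.01, 0.0, 6.43, 8.2

-0.04, -1.51, -0.03, -0.01, 0.0, 6.43, 8.2,
-0.21, -1.5, -0.03, -0.01, 0.0, 6.43, 8.2,
-0.37, -1.47, -0.03, -0.01, 0.0, 6.43, 8.2,
-0.53, -1.42, -0.03, -0.01, 0.0, 6.43, 8.2,
```

Request:
drive_tool(plan=[1.4,-0.7,0,0,0,6.4,8.2,1.3,-0.8,0,0,0,6.4,8.2,1.2,-1.0,0,0,0,6.4,8.2,1.1,-1.1,0,0,0,6.4,8.2,0.9,-1.2,0,0,0,6.4,8.2])

```text
t: 8.83
tcp_pos: [0.5225, -0.0654, 0.2546]
tcp_rot: [3.141, -0.0, 1.207]
contact_force: [0.2, 0.3, -0.1]
width: 0.0825
grip_force: 0.0
```

Request:
drive_tool(plan=[0.8,-1.3,0,0,0,6.4,8.2,0.6,-1.4,0,0,0,6.4,8.2,0.5,-1.4,0,0,0,6.4,8.2,0.3,-1.5,0,0,0,6.4,8.2,0.1,-1.5,0,0,0,6.4,8.2])

```text
t: 9.25
tcp_pos: [0.4751, -0.0064, 0.2546]
tcp_rot: [3.141, -0.001, 0.649]
contact_force: [-0.5, 0.3, -0.4]
width: 0.0817
grip_force: 0.0
```

Request:
drive_tool(plan=[0,-1.5,0,0,0,6.4,8.2,-0.2,-1.5,0,0,0,6.4,8.2,-0.4,-1.5,0,0,0,6.4,8.2,-0.5,-1.4,0,0,0,6.4,8.2,0,0,0,0,0,0,8.2])

```text
t: 9.67
tcp_pos: [0.4364, 0.0428, 0.2548]
tcp_rot: [-3.141, -0.0, 0.204]
contact_force: [-0.3, 0.3, -0.3]
width: 0.0819
grip_force: 0.0
```

Run:
```python
from h import *
np.set_printoptions(precision=4,suppress=True)
s=robot.observe(); print(s['tcp_pos'],s['tcp_rot'],s['joint_positions'])
print("fin top from scene",onz("scene",[np.array([517,291])/3.3+[160,100]],.131))
for X in ([.4375,.039,.129],[.4375,.039,.085]): print((proj("top",X)-[205,145])*4.4,(proj("scene",X)-[160,100])*3.3)
```

```text
[0.4364 0.0428 0.2548] [-3.1412 -0.0004  0.204 ] [ 0.1947  0.1442 -0.4612  1.9352  0.0723  1.0779 -1.6633]
fin top from scene [[0.4379 0.0389 0.131 ]]
[[289.8768 509.4366]] [[517.2159 292.8868]]
[[290.6995 511.7788]] [[512.9121 335.849 ]]
```

View pics/t3.png

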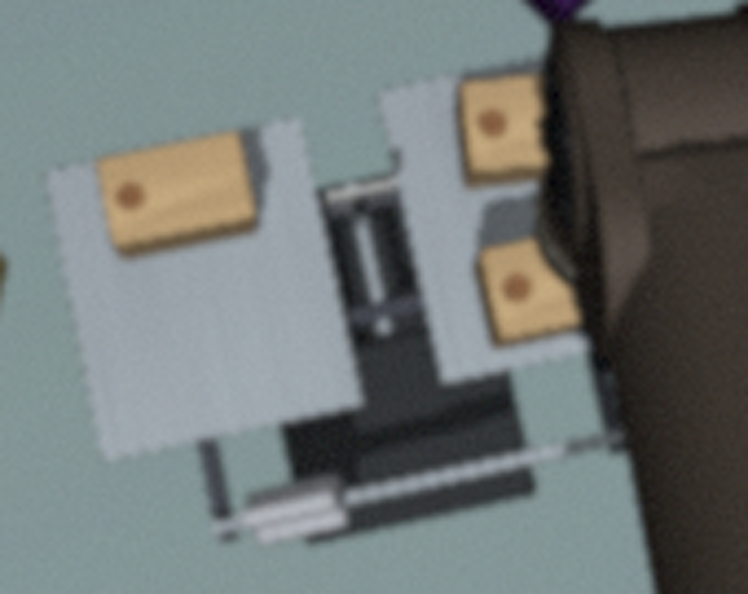

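The placed box stands on the front half of the right pan, and the other two are unmoved. The fin sits where predicted, at (0.438, 0.039). I'll straddle it lengthwise and push.

Request:
drive_tool(plan=[0.1,0.4,2,0,0,0,8.2,0,0,3,0,0,0,8.2,0,0,3,0,0,0,8.2,0,0,2.5,0,0,0,8.2,0,0,1.5,0,0,0,8.2])

```text
t: 10.08
tcp_pos: [0.4389, 0.0359, 0.1321]
tcp_rot: [-3.141, 0.002, 0.21]
contact_force: [0.1, 0.0, 0.5]
width: 0.0824
grip_force: 0.0
```

Request:
drive_tool(plan=[0,0,1.5,0,0,0,8.2,0,0,1.2,0,0,0,8.2,0,0,1,0,0,0,8.2,0,0,0,0,0,0,8.2])

```text
t: 10.42
tcp_pos: [0.4391, 0.0361, 0.0958]
tcp_rot: [-3.141, 0.002, 0.209]
contact_force: [-1.0, 0.2, -0.7]
width: 0.0823
grip_force: 0.0
```

Request:
drive_tool(plan=[0,1,0,0,0,0,8.2,0,1,0,0,0,0,8.2,0,1,0,0,0,0,8.2,0,1,0,0,0,0,8.2,0,1,0,0,0,0,8.2])

```text
t: 10.83
tcp_pos: [0.4507, -0.0139, 0.0979]
tcp_rot: [3.141, -0.001, 0.206]
contact_force: [-0.3, 0.8, 1.1]
width: 0.0821
grip_force: 0.7
```

Request:
drive_tool(plan=[0,1,0,0,0,0,8.2,0,1,0,0,0,0,8.2,0,1,0,0,0,0,8.2,0,1,0,0,0,0,8.2,0,0,0,0,0,0,8.2])

```text
t: 11.25
tcp_pos: [0.4585, -0.0542, 0.0972]
tcp_rot: [3.141, 0.0, 0.204]
contact_force: [0.5, -1.4, 0.3]
width: 0.0822
grip_force: 0.0
```

Run:
```python
from h import *
for n in("scene","top"):
    im=robot.grab_frame(n); cv2.imwrite(f"pics/{n}4.png",im[:,:,::-1])
a=cv2.imread("pics/scene4.png")[145:275,175:345]
cv2.imwrite("pics/c4.png",cv2.resize(a,None,fx=4.5,fy=4.5,interpolation=2))
```

```text
(no output)
```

View pics/c4.png

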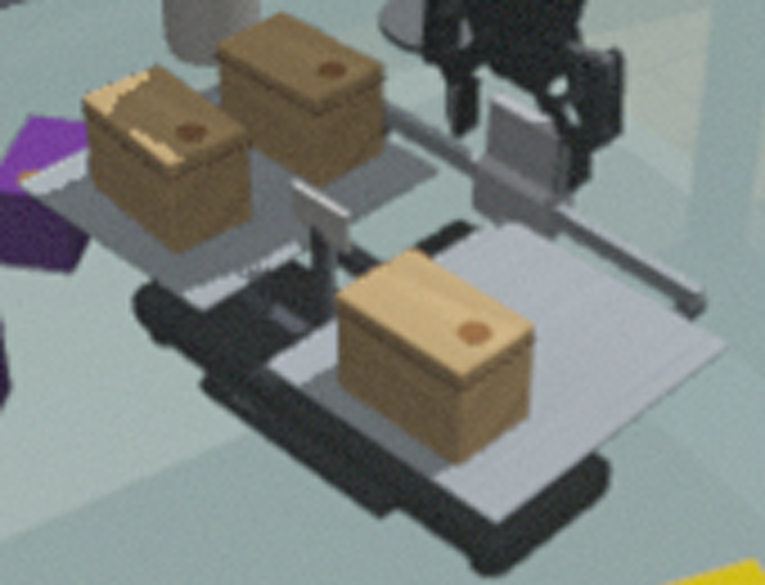

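The left pan has risen about 7 mm, so the beam is off its stop. I'll back off to the middle of the play, let it settle, and measure the rise of the rear box.

```bash
cat > tilt.py <<'E'
from h import *
def tilt(im=None):
    g=lambda a:cv2.cvtColor(a,cv2.COLOR_BGR2GRAY)
    a=g(cv2.imread("pics/scene0.png")); b=g(robot.grab_frame("scene")[:,:,::-1].copy()) if im is None else g(cv2.imread(im))
    up=lambda x:cv2.resize(x,None,fx=8,fy=8,interpolation=2)
    T=up(a[203:251,249:294]); S=up(b[191:257,245:298])
    r=cv2.matchTemplate(S,T,cv2.TM_CCOEFF_NORMED); _,s,_,l=cv2.minMaxLoc(r)
    du,dv=l[0]/8-4,l[1]/8-12
    q=proj("scene",[[.632,.105,.14],[.632,.105,.15]]); k=(q[1]-q[0])[1]/10
    dz=dv/k; print("score %.3f du %.2f dv %.2f dz %.1f mm tilt %.3f"%(s,du,dv,dz,-.12+dz/110))
if __name__=="__main__": tilt()
E
python3 -c "
from tilt import *
tilt('pics/scene4.png')"
```

```text
score 0.773 du 0.12 dv -3.00 dz 9.3 mm tilt -0.036
```

Request:
drive_tool(plan=[0,-0.5,0,0,0,0,8.2,0,0,0,0,0,0,8.2,0,0,0,0,0,0,8.2,0,0,0,0,0,0,8.2,0,0,0,0,0,0,8.2])

```text
t: 11.77
tcp_pos: [0.4572, -0.0463, 0.0973]
tcp_rot: [3.142, -0.0, 0.208]
contact_force: [-0.2, 0.3, 0.6]
width: 0.0824
grip_force: 0.0
```

Request:
drive_tool(plan=[0,0,0,0,0,0,8.2,0,0,0,0,0,0,8.2,0,0,0,0,0,0,8.2,0,0,0,0,0,0,8.2,0,0,0,0,0,0,8.2])

```text
t: 12.18
tcp_pos: [0.4572, -0.0467, 0.0973]
tcp_rot: [3.142, 0.0, 0.207]
contact_force: [0.3, 0.0, 0.6]
width: 0.0819
grip_force: 0.0
```

Request:
drive_tool(plan=[0,0,0,0,0,0,8.2,0,0,0,0,0,0,8.2,0,0,0,0,0,0,8.2,0,0,0,0,0,0,8.2,0,0,0,0,0,0,8.2])

```text
t: 12.6
tcp_pos: [0.4572, -0.0467, 0.0973]
tcp_rot: [3.142, 0.0, 0.207]
contact_force: [0.1, 0.8, 0.0]
width: 0.082
grip_force: 0.0
```

```bash
python3 tilt.py;  python3 tilt.py
```

```text
score 0.755 du 0.25 dv -4.75 dz 14.7 mm tilt 0.013
score 0.756 du 0.25 dv -4.75 dz 14.7 mm tilt 0.013
```

```bash
cat > tilt2.py <<'E'
from h import *
S=lambda L:np.array(L)/4.5+[175,145]
g=lambda a:cv2.cvtColor(a,cv2.COLOR_BGR2GRAY).astype(np.float32)
im=robot.grab_frame("scene")[:,:,::-1].copy(); cv2.imwrite("pics/last.png",im)
for name,poly,c in (("R",[(337,312),(408,263),(532,340),(530,425),(460,475),(340,395)],(.632,.105,.14)),("B3",[(85,90),(158,53),(247,122),(250,205),(178,237),(90,165)],(.666,-.114,.16))):
    p=S(poly); x0,y0=np.floor(p.min(0)).astype(int)-2; x1,y1=np.ceil(p.max(0)).astype(int)+2; m=9
    up=lambda x:cv2.resize(x,None,fx=8,fy=8,interpolation=2)
    M=np.zeros((8*(y1-y0),8*(x1-x0)),np.float32); cv2.fillPoly(M,[((p-[x0,y0])*8).astype(int)],1); M=cv2.dilate(M,np.ones((9,9)))
    for lab,f in (("gray",lambda a:a),("lap",lambda a:cv2.magnitude(cv2.Sobel(a,5,1,0),cv2.Sobel(a,5,0,1)))):
        a=up(f(g(cv2.imread("pics/scene0.png")))[y0:y1,x0:x1]); b=up(f(g(im))[y0-m:y1+m,x0-3:x1+3])
        r=cv2.matchTemplate(b,a,cv2.TM_CCOEFF_NORMED,mask=M); _,s,_,l=cv2.minMaxLoc(np.nan_to_num(r,posinf=0,neginf=0))
        dv=l[1]/8-m; q=proj("scene",[c,np.add(c,[0,0,.01])]); dz=dv/((q[1]-q[0])[1]/10)
        print(name,lab,"score %.2f du %.2f dv %.2f dz %.1f"%(s,l[0]/8-3,dv,dz))
E
python3 tilt2.py
```

```text
R gray score 0.99 du 0.25 dv -4.88 dz 15.0
R lap score 0.83 du 0.25 dv -4.88 dz 15.0
B3 gray score 0.75 du 0.25 dv 5.00 dz -15.8
B3 lap score 0.62 du 0.12 dv 4.75 dz -15.0
```

The beam is settled at a tilt of about +0.016 rad. I'll nudge the poise back about 4 mm.

Request:
drive_tool(plan=[0,-0.5,0,0,0,0,8.2,0,-0.5,0,0,0,0,8.2,0,-0.4,0,0,0,0,8.2,0,-0.3,0,0,0,0,8.2,0,0,0,0,0,0,8.2])

```text
t: 13.17
tcp_pos: [0.4536, -0.029, 0.0974]
tcp_rot: [-3.141, -0.0, 0.209]
contact_force: [0.5, 0.6, -0.0]
width: 0.0822
grip_force: 0.0
```

Request:
drive_tool(plan=[0,0.6,0,0,0,0,8.2,0,0.4,0,0,0,0,8.2,0,0,0,0,0,0,8.2,0,0,0,0,0,0,8.2,0,0,0,0,0,0,8.2])

```text
t: 13.58
tcp_pos: [0.4558, -0.04, 0.0973]
tcp_rot: [-3.142, 0.0, 0.207]
contact_force: [-0.0, -0.1, 1.2]
width: 0.0822
grip_force: 0.0
```

Request:
drive_tool(plan=[0,0,0,0,0,0,8.2,0,0,0,0,0,0,8.2,0,0,0,0,0,0,8.2,0,0,0,0,0,0,8.2,0,0,0,0,0,0,8.2])

```text
t: 14.0
tcp_pos: [0.4558, -0.0397, 0.0973]
tcp_rot: [3.142, -0.0, 0.207]
contact_force: [-0.0, 0.4, 0.6]
width: 0.0821
grip_force: 0.0
```

Request:
drive_tool(plan=[0,0,0,0,0,0,8.2,0,0,0,0,0,0,8.2,0,0,0,0,0,0,8.2,0,0,0,0,0,0,8.2,0,0,0,0,0,0,8.2])

```text
t: 14.42
tcp_pos: [0.4558, -0.0398, 0.0973]
tcp_rot: [3.142, 0.0, 0.207]
contact_force: [0.7, -0.5, -0.6]
width: 0.0819
grip_force: 0.0
```

```bash
python3 tilt2.py
```

```text
R gray score 0.99 du 0.25 dv -3.50 dz 10.8
R lap score 0.84 du 0.25 dv -3.50 dz 10.8
B3 gray score 0.75 du 0.00 dv 3.50 dz -11.0
B3 lap score 0.64 du 0.12 dv 3.38 dz -10.6
```

The tilt is now about −0.022, and from the travel I infer about 16 mm of play. I'll push about 5 mm to the right.

Request:
drive_tool(plan=[0,0.4,0,0,0,0,8.2,0,0.3,0,0,0,0,8.2,0,0.3,0,0,0,0,8.2,0,0,0,0,0,0,8.2])

```text
t: 14.8
tcp_pos: [0.458, -0.0504, 0.0973]
tcp_rot: [3.141, 0.0, 0.206]
contact_force: [-0.1, -0.8, -0.1]
width: 0.082
grip_force: 0.0
```

Request:
drive_tool(plan=[0,-0.4,0,0,0,0,8.2,0,-0.4,0,0,0,0,8.2,0,0,0,0,0,0,8.2,0,0,0,0,0,0,8.2,0,0,0,0,0,0,8.2])

```text
t: 15.22
tcp_pos: [0.4562, -0.0415, 0.0973]
tcp_rot: [3.142, -0.0, 0.208]
contact_force: [0.4, -0.9, -0.8]
width: 0.0819
grip_force: 0.0
```

Request:
drive_tool(plan=[0,0,0,0,0,0,8.2,0,0,0,0,0,0,8.2,0,0,0,0,0,0,8.2,0,0,0,0,0,0,8.2,0,0,0,0,0,0,8.2])

```text
t: 15.63
tcp_pos: [0.4562, -0.0418, 0.0973]
tcp_rot: [3.142, 0.0, 0.207]
contact_force: [0.0, -0.6, 0.7]
width: 0.0821
grip_force: 0.0
```

Request:
drive_tool(plan=[0,0,0,0,0,0,8.2,0,0,0,0,0,0,8.2,0,0,0,0,0,0,8.2,0,0,0,0,0,0,8.2,0,0,0,0,0,0,8.2])

```text
t: 16.05
tcp_pos: [0.4562, -0.0418, 0.0973]
tcp_rot: [3.142, 0.0, 0.207]
contact_force: [-0.4, -0.7, 0.9]
width: 0.0822
grip_force: 0.0
```

```bash
python3 tilt2.py
```

```text
R gray score 0.99 du 0.25 dv -3.62 dz 11.2
R lap score 0.84 du 0.25 dv -3.62 dz 11.2
B3 gray score 0.75 du 0.12 dv 3.75 dz -11.8
B3 lap score 0.62 du 0.12 dv 3.62 dz -11.4
```

Request:
drive_tool(plan=[0,0.5,0,0,0,0,8.2,0,0.3,0,0,0,0,8.2,0,0.2,0,0,0,0,8.2,0,0.1,0,0,0,0,8.2,0,0,0,0,0,0,8.2])

```text
t: 16.52
tcp_pos: [0.4585, -0.0529, 0.0973]
tcp_rot: [3.141, 0.0, 0.207]
contact_force: [-0.2, -0.2, -0.3]
width: 0.0819
grip_force: 0.0
```

Request:
drive_tool(plan=[0,-0.4,0,0,0,0,8.2,0,-0.4,0,0,0,0,8.2,0,0,0,0,0,0,8.2,0,0,0,0,0,0,8.2,0,0,0,0,0,0,8.2])

```text
t: 16.93
tcp_pos: [0.4568, -0.0445, 0.0973]
tcp_rot: [3.141, -0.0, 0.208]
contact_force: [0.3, 1.0, -0.2]
width: 0.0818
grip_force: 0.0
```

Request:
drive_tool(plan=[0,0,0,0,0,0,8.2,0,0,0,0,0,0,8.2,0,0,0,0,0,0,8.2,0,0,0,0,0,0,8.2,0,0,0,0,0,0,8.2])

```text
t: 17.35
tcp_pos: [0.4568, -0.0447, 0.0973]
tcp_rot: [3.142, 0.0, 0.207]
contact_force: [1.2, -0.8, 0.2]
width: 0.0821
grip_force: 0.0
```

Request:
drive_tool(plan=[0,0,0,0,0,0,8.2,0,0,0,0,0,0,8.2,0,0,0,0,0,0,8.2,0,0,0,0,0,0,8.2,0,0,0,0,0,0,8.2])

```text
t: 17.77
tcp_pos: [0.4568, -0.0447, 0.0973]
tcp_rot: [3.142, 0.0, 0.207]
contact_force: [-0.5, -0.8, 0.4]
width: 0.0825
grip_force: 0.0
```

```bash
python3 tilt2.py
```

```text
R gray score 0.99 du 0.25 dv -3.88 dz 12.0
R lap score 0.84 du 0.25 dv -3.88 dz 12.0
B3 gray score 0.74 du 0.25 dv 4.00 dz -12.6
B3 lap score 0.62 du 0.25 dv 3.88 dz -12.2
```

The tilt is about −0.008 rad, comfortably within limits. I'll retract straight up and check again.

Request:
drive_tool(plan=[0,0,-1,0,0,0,8.2,0,0,-2,0,0,0,8.2,0,0,-3,0,0,0,8.2,0,0,-3,0,0,0,8.2,0,0,-3,0,0,0,8.2])

```text
t: 18.23
tcp_pos: [0.4564, -0.0444, 0.2193]
tcp_rot: [-3.141, 0.0, 0.208]
contact_force: [1.0, 0.0, -1.0]
width: 0.0815
grip_force: 0.0
```

Request:
drive_tool(plan=[-1,0,-3,0,0,0,8.2,-2,0,-1,0,0,0,8.2,0,0,0,0,0,0,8.2,0,0,0,0,0,0,8.2,0,0,0,0,0,0,8.2])

```text
t: 18.65
tcp_pos: [0.4275, -0.0508, 0.2574]
tcp_rot: [3.141, -0.0, 0.207]
contact_force: [0.1, 1.0, -0.5]
width: 0.082
grip_force: 0.0
```

Request:
drive_tool(plan=[0,0,0,0,0,0,8.2,0,0,0,0,0,0,8.2,0,0,0,0,0,0,8.2,0,0,0,0,0,0,8.2,0,0,0,0,0,0,8.2])

```text
t: 19.07
tcp_pos: [0.4275, -0.0507, 0.257]
tcp_rot: [-3.141, 0.001, 0.208]
contact_force: [0.1, -0.4, -0.2]
width: 0.0822
grip_force: 0.0
```

```bash
python3 tilt2.py; python3 -c "
import cv2
a=cv2.imread('pics/last.png')[100:280,160:370];cv2.imwrite('pics/fin.png',cv2.resize(a,None,fx=3.3,fy=3.3,interpolation=2))"
```

```text
R gray score 0.99 du 0.25 dv -3.88 dz 12.0
R lap score 0.84 du 0.25 dv -3.88 dz 12.0
B3 gray score 0.91 du 0.50 dv 4.00 dz -12.6
B3 lap score 0.70 du 0.25 dv 4.25 dz -13.4
```

View pics/fin.png

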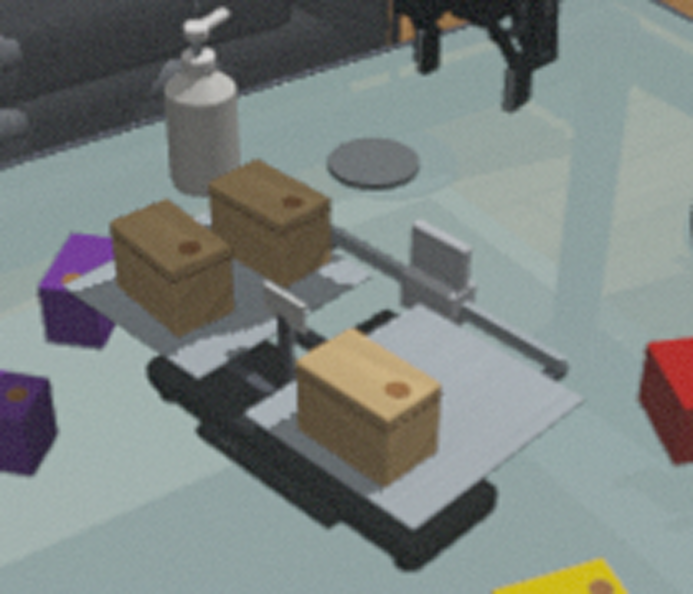

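All three boxes stand upright on their pans, the pans are level and at rest, and the arm is clear.

```bash
python3 -c "
from workcell import robot
print(robot.sign_off())"
```

```text
the job is handed in; nothing more can be done
None
```

The job is handed in: the lighter box (2.5 N on lifting, about 0.25 kg) stands beside box_3 on the right-hand pan, the heavier one is still on the left, and the last camera check put the tilt within 0.01 rad of level and steady, with the arm clear; sign-off returned no verdict.

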